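Test a spare bayonet lamp in the bench lamp tester

ROBOT

A 6-joint arm with a two-finger parallel gripper is mounted at the origin on the work surface. World frame = base frame: x ahead of the robot, y to its left, z up, the work surface at z = 0. Lengths are in mm, angles in degrees, forces in N, time in s.
With the tool pointing down it reaches from about 350 to 975 mm from the base axis. Payload 17.4 kg.
Tool frame: the origin (TCP) lies midway between the tips of the shut fingers; the grasp point (between the pads) lies 19 mm behind it (r.pinch_z is the distance from the TCP to the grasp point, in mm); z points along the fingers, y is the line along which they close (so a half turn about z gives the same grasp; the last joint's range is limited). The gripper opens to 85 mm and grips with 20 to 120 N. Pads are 22 mm wide; open, the fingers measure 114 mm over their backs; the gripper's body (76 mm by 85 mm) begins 54 mm behind the grasp point. The pads swing forward as they close: fully open they stand 13 mm farther back than shut.
Start: joints at [67.449, 6.646, 82.598, -0, 90.757, -2.166], TCP at [235.138, 632.726, 231.303] pointing down, gripper open.
Joint ranges: [-162.19, 162.19], [-47.58, 125.68], [4.15, 143.07], [-65.23, 245.23], [0.69, 171.88], [-170.13, 170.13]. Speed limits (degrees/s): [108.29, 108.29, 127.2, 180, 180, 180].

INTERFACE

Orientations are given as a 3x3 rotation matrix whose columns are the frame's x, y, z axes.
In Python, from bench import monitor, camera, camera_info, r gives the robot as it stands.
- The arm moves only by the shell command python3 -m creep 'ROWS' [OPENING] [FORCE]. ROWS is JSON, a list of rows, each an object with "linear": the shift along the tool's x, y, z each as a share of 0.3 m, from -1 to 1, a list of three; "spin": the turn about the tool's z as a share of pi/2 rad, from -1 to 1. In form: [{"linear": [tx, ty, tz], "spin": spin}, ...]. A call has 1 to 8 rows; each row is the pose to reach, as a shift and turn from the pose commanded when the call began, along the tool's axes at that moment; what a row does not reach only later rows make up. A row lasts 1/10 s, in which the tool goes at most 50 mm and 8.59 degrees, less where a joint would pass 70% of its speed; a pose out of reach is approached as far as the arm can. A call with a number of a shift or a turn outside -1 to 1 is refused whole. A call with a gripper value outside its range is refused whole. OPENING is the opening, from 0 (shut) to 1 (fully open), set as the call begins (- or left out, the last holds). The fingers move at their own pace and stop on an object; FORCE is the grip in N (left out, the last holds). Time passes only in rows, so rows that repeat a pose let the fingers close. It gives the time, the measured TCP pose, the force, the opening and the grip force at its end, in the units of the state.
- monitor.read_state(): the state, without advancing time (a new reading comes with each control period).
- camera(name): name is "scene" or "side" or "wrist"; returns (picture, depth): 420x560x3 uint8, red, green, blue; 420x560 float32, mm along the optical axis (not along the pixel's ray), 0 where there is no reading.
- camera_info(name): a dict with "fx", "fy", "cx", "cy" (pixels), "world_from_camera" (4x4, takes a point from camera to world coordinates); the wrist camera has in their place "tool_from_camera" (4x4, takes a point from camera to tool coordinates, whose origin is the TCP and whose axes are the flange's). Camera axes: x right, y down, z forward; pixel columns grow to the right and rows downward; lengths in mm; the calibration is good to about 2 mm. A picture is of the moment at which its call begins: read the wrist's pose just before it. camera_info takes no time and is no camera call.
- r.sign_off(): hands the job in; it is judged then, once.
The state is a dict: "clock": time; "joints": joint angles; "joint_vel": joint speeds; "effort": joint torques, N m; "ee_pos": TCP position; "orientation": TCP orientation; "contact_force": force on the tool from outside, world axes, zero at the start; "torque": the same for the moment, N m; "gripper_width": finger opening in mm; "grip_force": force on a finger pad.
Only numpy, scipy, OpenCV 4.12 (cv2) and the standard library are available. Lean on these libraries where they do the work, as an engineer would, in place of code of your own. Each camera call takes 0.05 s, during which the arm holds its last target. There are 200 camera calls.

TASK

Slide the orange lamp with the white dome out of the open end of its slot in the plywood rack, set it upright in the bench lamp tester with its two pins in the two notches, press it down against the spring and turn it clockwise (seen from above) a quarter turn to the stop. Finish while still holding the lamp in the gripper, turned to the stop and pressed fully home, its shoulder down on the rim of the holder; do not let go. Leave the blue lamp in the rack, and do not disturb the tape roll, the glue bottle or the sanding block.

Things in the scene. Friction and masses are not known exactly. Their poses are not given: they have to be found in the camera images.
- lamp: The lamp to use: orange body, white dome, 84 mm tall, 0.08 kg, hanging cap down in one of the rack's slots, pins across the slot. Origin: centre of the cap's foot, z up. Cap 22 mm diameter (3 mm chamfer), z=0 to 22 mm. Above it a block body, z=22 (flat underside = shoulder) to 62 mm, 42 mm along x, 34 mm along y, then a 33 mm dome. A half turn about z looks and works the same.
- lamp_pins (a point): Centre of the orange lamp's pins, on its axis 10 mm above the foot; axes as the lamp's. A steel pin 5 mm thick sticks out 6 mm from the cap on either side along the lamp's x (34 mm over the tips); small black marks on top of the body lie over the pins.
- lamp_grip (a point): Where to grip the orange lamp: on its axis, 49 mm above the foot (27 mm above the shoulder); axes as the lamp's. The fingers take the two flat sides that face the lamp's +y and -y, 34 mm apart; a grip of about 35 N holds it well.
- old_lamp: Bystander: lamp of the same shape and size with a blue body and amber dome, hanging in the rack's other slot; it stays there. Origin: centre of the foot of its cap.
- rack: Fixed plywood rack: plate 100 (x) by 180 (y) by 6 mm, top at z=62 mm, nothing above it. Origin: on the table between the two lamps. Slots 26 mm wide along the rack's x, at y=+45 and -45 mm, closed at x=+13 mm, open at x=-45 mm (robot side). The pins hang under the plate: a lamp rises only 3.5 mm in the slot, must be drawn out along the rack's -x, and is free beyond x=-65 mm.
- holder: Fixed lamp tester: wooden base 120 by 110 by 30 mm with an upright black lampholder 48 mm in diameter, rim at z=75 mm. Origin: on the table, on its axis. Brass ledge 5 mm thick at the rim: bore 25 mm, two notches 9 mm wide out to 19.5 mm radius at +x and -x (white marks). Below the ledge the pins turn 85 degrees clockwise seen from above (negative about z) to a hard stop; the other way is blocked.
- holder_rim (a point): Centre of the lampholder's mouth, level with its rim, 75 mm above the table. The lamp's foot meets the spring contact 12 mm below it; the pins are under the ledge from 17.5 mm; fully home (shoulder on the rim) the foot is 22 mm below. A turned lamp that is not pressed rises 4.5 mm from home, pins against the ledge.
- contact (a joint): Travel of the copper spring contact in the lampholder: 0 = up, about 0.010 m = lamp fully home; it pushes up with 4 N at 0 and 12 N at 0.010 m.
- tape: Bystander: roll of masking tape lying flat, 90 mm in diameter, 24 mm high. Origin: centre of its underside.
- glue: Bystander: white glue bottle with a blue cap, 56 mm in diameter, 140 mm tall. Origin: centre of its underside.
- sanding_block: Bystander: cork sanding block 100 by 50 by 30 mm (x, y, z). Origin: centre of its underside.
Mind the look-alikes: they are no part of the job. Several things have the shape of the holder; the one meant has the colours described above.

How it is judged:
By the outcome, as a careful person would: the job done as asked, in the order asked, and still so for the second after the job is handed in, while the arm keeps its last pose, push and grip.
It also fails if it takes over 53 s, if anything falls off the work surface, if the arm or the gripper's body presses on something with over 40 N, if the wrist force passes 120 N, or if a joint passes its speed limit or range.

## Working session

There is one attempt and no reset: what is moved stays moved. The work goes in short steps, Python scripts to look and compute and a shell command to move; the robot and the scene stay as the last step left them, time stands still between calls to the robot, and variables do not carry over. Pictures are saved under pics/ and viewed, at most 10 in all, crops included, and the job is handed in when it is done.

```bash
mkdir -p pics
cat > h.py <<'E'
from bench import monitor, camera, camera_info, r
import numpy as np, cv2
def snap(n,f):
    s=monitor.read_state(); im,d=camera(n); cv2.imwrite(f'pics/{f}.png',im[:,:,::-1]); np.savez(f'pics/{f}.npz',im=im,d=d,p=s['ee_pos'],R=s['orientation'])
    return im,d
def T(n,s=None):
    i=camera_info(n)
    if n!='wrist': return i,np.array(i['world_from_camera'])
    W=np.eye(4);W[:3,:3]=np.array(s['orientation']);W[:3,3]=s['ee_pos'];return i,W@np.array(i['tool_from_camera'])
def cloud(i,M,d):
    v,u=np.mgrid[:d.shape[0],:d.shape[1]]
    P=np.stack([(u-i['cx'])/i['fx']*d,(v-i['cy'])/i['fy']*d,d],-1)
    return P@M[:3,:3].T+M[:3,3]
E
python3 - <<'E'
from h import *
a,_=snap('scene','s1');b,_=snap('side','d1')
s=monitor.read_state();print(s)
for n in('scene','side','wrist'):print(n,camera_info(n))
E
```

```text
{'clock': 0.1, 'joints': array([ 6.74479059e+01,  6.67411995e+00,  8.26333522e+01,  6.43903287e-04,
        9.07568320e+01, -2.16438202e+00]), 'joint_vel': array([ 0.02211845,  0.03944149, -0.12089421,  0.05244914, -0.00615284,
       -0.01884902]), 'effort': array([ 1.63916684e-03, -7.33671498e+01, -6.33790398e+01,  1.49954809e-05,
        5.19614216e-03, -7.09054848e-05]), 'ee_pos': array([235.07230731, 632.55578446, 230.58817105]), 'orientation': array([[-9.37356762e-01,  3.48370645e-01, -4.40813309e-04],
       [ 3.48370920e-01,  9.37356195e-01, -1.03218662e-03],
       [ 5.36155669e-05, -1.12109365e-03, -9.99999370e-01]]), 'contact_force': array([-0.37318847, -0.63590455,  0.55320447]), 'torque': array([-0.00664664,  0.03920333, -0.01524764]), 'grip_force': 0.0, 'gripper_width': 85.5334350817779}
scene {'fx': 445.65303906188876, 'fy': 445.65303906188876, 'cx': 276.90600840638444, 'cy': 207.5409225882874, 'world_from_camera': array([[ 4.30749258e-02,  6.51949588e-01, -7.57037836e-01,
         1.48483612e+03],
       [ 9.99068542e-01, -3.00569339e-02,  3.09617255e-02,
        -9.9
[... 431 characters left out ...]
4133002e-01,  7.56880168e-01,
        -9.05571561e+02],
       [-1.10450865e-02, -8.24406563e-01, -5.65890295e-01,
         7.09907875e+02],
       [ 0.00000000e+00,  0.00000000e+00,  0.00000000e+00,
         1.00000000e+00]])}
wrist {'fx': 372.07393349779903, 'fy': 372.07393349779903, 'cx': 280.57693902350803, 'cy': 206.94543079754942, 'tool_from_camera': array([[-4.47739309e-04, -9.55465227e-01, -2.95103370e-01,
         7.63162855e+01],
       [ 9.99999830e-01, -5.38372337e-04,  2.25876157e-04,
        -3.70083611e-01],
       [-3.74692304e-04, -2.95103218e-01,  9.55465306e-01,
        -1.43201807e+02],
       [ 0.00000000e+00,  0.00000000e+00,  0.00000000e+00,
         1.00000000e+00]])}
```

View pics/s1.png

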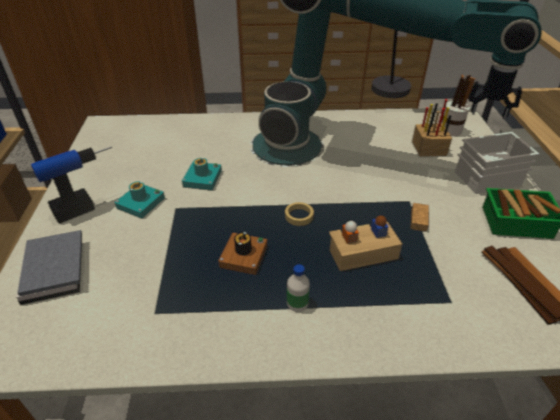

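View pics/d1.png

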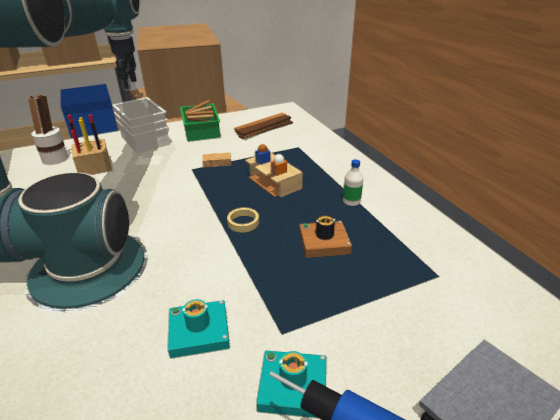

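Scene picture: the orange lamp with the white dome is at about (350,232), with the blue lamp and amber dome at (380,227) as its look-alike. The black holder on the wooden base is at (243,245). The holder look-alikes are teal, at (140,197) and (202,172), so I choose (350,232) and (243,245). I'll measure next and check with a close crop.

Run:
```python
from h import *
for n,f,box in (('scene','s1',(200,190,420,280)),('side','d1',(230,130,370,270))):
    z=np.load(f'pics/{f}.npz');i=camera_info(n);P=cloud(i,np.array(i['world_from_camera']),z['d'])
    x0,y0,x1,y1=box;im=z['im'][y0:y1,x0:x1];p=P[y0:y1,x0:x1];hsv=cv2.cvtColor(im,cv2.COLOR_RGB2HSV)
    Z=p[...,2];H,S,V=[hsv[...,k].astype(int) for k in range(3)]
    def show(nm,m):
        q=p[m]
        if len(q)<5: print(nm,len(q));return
        print(n,nm,len(q),'med',np.median(q,0).round(1),'min',np.percentile(q,3,axis=0).round(1),'max',np.percentile(q,97,axis=0).round(1), 'rect',cv2.minAreaRect(q[:,:2].astype(np.float32)))
    show('z62',(Z>57)&(Z<66)&(S>40)&(H<30)&(p[...,1]>40))
    show('orange',(Z>85)&(Z<110)&(H<15)&(S>150))
    show('orangetop',(Z>95)&(Z<110)&(p[...,1]<400))
    show('dome',(Z>108)&(S<60))
    show('blue',(Z>85)&(H>105)&(H<135)&(S>100)&(p[...,1]>0))
    show('base',(Z>24)&(Z<34)&(H<20)&(p[...,1]<0)&(S>50))
    show('rim',(Z>68)&(Z<80)&(p[...,1]<-20)&(p[...,0]<800))
a=cv2.imread('pics/s1.png')[205:285,210:410];b=cv2.imread('pics/d1.png')[135:260,235:365]
a=cv2.resize(a,(800,320),interpolation=2);b=cv2.resize(b,(288,277),interpolation=2)
c=np.zeros((600,800,3),np.uint8);c[:320]=a;c[320:597,:288]=b;cv2.imwrite('pics/c1.png',c)
```

```text
scene z62 1153 med [606.  184.3  62.3] min [545.4  99.4  58.5] max [647.2 273.1  65.4] rect ((588.7954711914062, 187.21530151367188), (105.6838607788086, 182.66908264160156), 12.095213890075684)
scene orange 84 med [605.  133.1 100.2] min [577.3 122.8  85.8] max [612.  224.6 108.8] rect ((596.1533813476562, 177.64581298828125), (111.56233215332031, 38.258365631103516), 87.40645599365234)
scene orangetop 215 med [594.3 151.9 102.3] min [559.  -35.2  95.8] max [768.6 243.6 109.3] rect ((649.7489013671875, 88.2230224609375), (85.06690216064453, 341.40985107421875), 36.01099395751953)
scene dome 163 med [604.  127.7 118.7] min [582.5 -99.7 109.5] max [1484.8  152.9  958.8] rect ((996.3175048828125, -21.89215087890625), (170.2424774169922, 974.5811767578125), 71.04666137695312)
scene blue 75 med [583.5 216.   99.7] min [554.6 209.9  86. ] max [593.  242.8 104.4] rect ((577.7380981445312, 219.2425994873047), (47.479469299316406, 28.11932945251465), 45.73392105102539)
scene base 831 med [ 609.5 -160.7   30.2] min [ 536.6 -220.    25.6] max [ 651.4 -103.4   33.2] rect ((587.434326171875, -16
[... 944 characters left out ...]
rect ((470.2074890136719, -423.29351806640625), (1149.0875244140625, 247.2420654296875), 67.29071044921875)
side blue 73 med [561.4 216.2  95.7] min [548.  208.7  86.5] max [587.3 234.5 101.9] rect ((565.2415771484375, 218.08091735839844), (29.117769241333008, 43.09653854370117), 70.99002075195312)
side base 906 med [ 571.  -181.4   29.5] min [ 521.8 -222.9   25.6] max [ 642.2 -110.    32.1] rect ((584.1502685546875, -162.10362243652344), (113.9092025756836, 119.47123718261719), 72.47219848632812)
side rim 221 med [ 592.3 -153.8   74.1] min [ 562.  -184.2   69.1] max [769.2 -27.2  79. ] rect ((665.6707153320312, -98.41616821289062), (253.77975463867188, 45.99481201171875), 38.20674133300781)
```

View pics/c1.png

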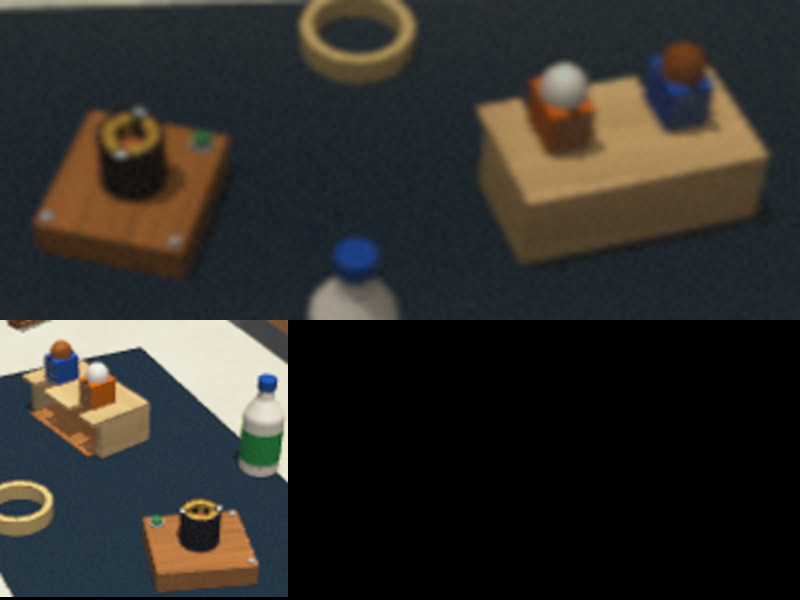

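The crop confirms it: the orange body with the white dome is in the right slot, the blue lamp is in the other, and the tester is black on wood with its white marks roughly along world x. I'm moving over the lamp.

```bash
python3 -m creep '[{"linear":[-0.84,-0.56,0],"spin":0},{"linear":[-0.84,-0.56,0],"spin":0},{"linear":[-0.84,-0.56,0],"spin":0},{"linear":[-0.84,-0.56,0],"spin":0},{"linear":[-0.84,-0.56,0],"spin":0},{"linear":[-0.84,-0.56,0],"spin":0},{"linear":[-0.84,-0.56,0],"spin":0},{"linear":[-0.84,-0.56,0],"spin":0}]' 1 35
python3 -m creep '[{"linear":[-0.84,-0.56,0],"spin":0.64},{"linear":[-0.84,-0.56,0],"spin":0.64},{"linear":[-0.84,-0.56,0],"spin":0.64},{"linear":[-0.84,-0.56,0],"spin":0.64},{"linear":[-0.84,-0.56,0],"spin":0.64},{"linear":[-0.84,-0.56,0],"spin":0.64},{"linear":[-0.84,-0.56,0],"spin":0.64},{"linear":[-0.84,-0.56,0],"spin":0.64}]'
cat >> h.py <<'E'
def rep():
    s=monitor.read_state();R=np.array(s['orientation']);print('t',round(s['clock'],2),'p',np.round(s['ee_pos'],1),'yaw_y',round(np.degrees(np.arctan2(R[1,1],R[0,1])),2),'tilt',R[:,2].round(4),'w',round(s['gripper_width'],1),'F',np.round(s['contact_force'],1),'g',round(s['grip_force'],1),'j',np.round(s['joints'],1));return s
E
python3 - <<'E'
from h import *
s=rep();im,d=snap('wrist','w1')
i,M=T('wrist',s);P=cloud(i,M,d);np.save('pics/w1P.npy',P)
hsv=cv2.cvtColor(im,cv2.COLOR_RGB2HSV).astype(int);Z=P[...,2]
def show(nm,m):
    q=P[m];print(nm,len(q));
    if len(q)>9: print(np.median(q,0).round(1),cv2.minAreaRect(q[:,:2].astype(np.float32)))
H,S,V=hsv[...,0],hsv[...,1],hsv[...,2]
near=(abs(P[...,0]-590)<160)&(abs(P[...,1]-187)<160)
show('plate',(abs(Z-62)<4)&near)
show('otop',(abs(Z-102)<4)&near&(P[...,1]<190))
show('otopc',(abs(Z-102)<4)&near&(P[...,1]<190)&(S>150)&(H<15))
show('dome',(Z>108)&(Z<130)&near&(P[...,1]<190))
E
```

```text
clock: 0.9
ee_pos: [413.4, 386.5, 231.2]
orientation: [[-0.937, 0.351, -0.0], [0.351, 0.937, -0.0], [0.0, -0.0, -1.0]]
contact_force: [-0.5, 0.5, -0.5]
gripper_width: 85.2
grip_force: 0.0
clock: 1.7
ee_pos: [590.9, 142.4, 230.6]
orientation: [[-0.206, 0.979, -0.001], [0.979, 0.206, 0.0], [0.0, -0.001, -1.0]]
contact_force: [-0.3, -0.2, -1.0]
gripper_width: 85.6
grip_force: 0.0
t 1.7 p [590.9 142.4 230.6] yaw_y 11.87 tilt [-0.0012  0.     -1.    ] w 85.6 F [-0.3 -0.2 -1. ] g 0.0 j [11.1 -1.7 91.2  0.  90.5 -0.7]
plate 20030
[594.9 199.   62.5] ((587.3131713867188, 189.10484313964844), (100.24988555908203, 180.48501586914062), 12.37755298614502)
otop 931
[585.  150.5 102.1] ((588.1476440429688, 143.298095703125), (42.9263916015625, 34.345760345458984), 12.343242645263672)
otopc 631
[579.9 151.7 102. ] ((588.1244506835938, 143.94607543945312), (40.71100997924805, 32.99785614013672), 12.179116249084473)
dome 1470
[587.5 146.6 119.3] ((588.2880249023438, 144.30224609375), (29.98004150390625, 32.40431594848633), 82.8883285522461)
```

View pics/w1.png

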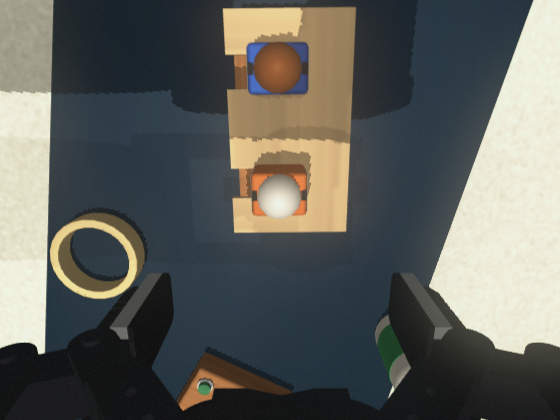

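The wrist picture shows the lamp at (279,192) with slots opening to the left, the tape at (98,255) and a gripper clear all round. The top marks' direction needs a closer look.

Run:
```python
from h import *
a=cv2.imread('pics/w1.png')
b=np.hstack([cv2.resize(a[145:235,225:320],(400,380),interpolation=2),cv2.resize(a[25:115,225:320],(400,380),interpolation=2)]);cv2.imwrite('pics/c2.png',b)
z=np.load('pics/w1.npz');P=np.load('pics/w1P.npy');R=np.array([[.977,.213],[-.213,.977]])
q=P[145:235,225:320].reshape(-1,3);m=abs(q[:,2]-102)<3.5
L=(q[:,:2]-[587.3,189.1])@R.T
print(np.percentile(L[m],[0,1,50,99,100],axis=0).round(1))
# side-face points
m=(q[:,2]>68)&(q[:,2]<97);print(np.percentile(L[m],[1,50,99],axis=0).round(1))
d=q[:,2]>110;print('dome',np.percentile(L[d],[1,50,99],axis=0).round(1), q[d,2].max())
```

```text
[[-30.  -62.1]
 [-29.8 -61.5]
 [ -7.9 -37.4]
 [ 11.9 -27.9]
 [ 12.4 -27.8]]
[[-30.5 -43.7]
 [ -8.8 -28. ]
 [ 12.5 -27.7]]
dome [[-23.3 -57.9]
 [ -8.6 -41.7]
 [  5.8  29.2]] 373.82950227628623
```

View pics/c2.png

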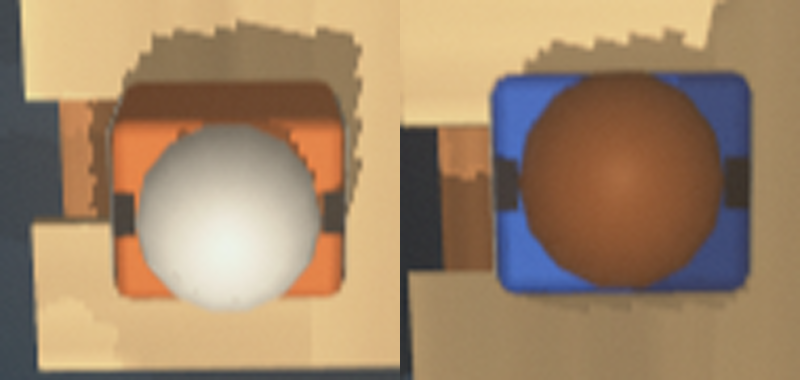

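The 42 mm side and the black marks lie along the rack's x, so the gripping flats face the rack's ±y. I need tool y at about 102°. I'll verify the pins once the lamp is out.

```bash
python3 -m creep '[{"linear":[0.005,-0.0085,0],"spin":-0.76},{"linear":[0.005,-0.0085,0],"spin":-0.76},{"linear":[0.005,-0.0085,0],"spin":-0.76},{"linear":[0.005,-0.0085,0],"spin":-0.76},{"linear":[0.005,-0.0085,0],"spin":-0.76},{"linear":[0.005,-0.0085,0],"spin":-0.76},{"linear":[0.005,-0.0085,0],"spin":-0.76},{"linear":[0.005,-0.0085,0],"spin":-0.76}]'
python3 -m creep '[{"linear":[0,0,0],"spin":-0.245},{"linear":[0,0,0],"spin":-0.245},{"linear":[0,0,0],"spin":-0.245},{"linear":[0,0,0.1],"spin":-0.245},{"linear":[0,0,0.2],"spin":-0.245},{"linear":[0,0,0.25],"spin":-0.245},{"linear":[0,0,0.28],"spin":-0.245},{"linear":[0,0,0.28],"spin":-0.245}]'
python3 - <<'E'
from h import *
s=rep();im,d=snap('wrist','w2')
i,M=T('wrist',s);P=cloud(i,M,d)
near=(abs(P[...,0]-590)<160)&(abs(P[...,1]-187)<160);Z=P[...,2]
for nm,m in (('top',(abs(Z-102)<3.5)&near&(P[...,1]<175)&(P[...,0]>560)&(P[...,0]<620)),('plate',(abs(Z-62)<3)&near)):
    q=P[m];print(nm,len(q),np.median(q,0).round(1),cv2.minAreaRect(q[:,:2].astype(np.float32)))
E
```

```text
clock: 2.55
ee_pos: [587.0, 145.2, 231.4]
orientation: [[-0.988, 0.154, 0.0], [0.154, 0.988, 0.0], [0.0, 0.0, -1.0]]
contact_force: [0.0, -0.0, 0.2]
gripper_width: 85.3
grip_force: 0.0
clock: 3.35
ee_pos: [587.3, 143.8, 146.8]
orientation: [[-0.976, -0.218, -0.001], [-0.218, 0.976, -0.0], [0.001, 0.0, -1.0]]
contact_force: [0.2, 0.2, 0.4]
gripper_width: 85.1
grip_force: 0.0
t 3.35 p [587.3 143.8 146.8] yaw_y 102.58 tilt [-9.e-04 -1.e-04 -1.e+00] w 85.1 F [0.2 0.2 0.4] g 0.0 j [ 11.3  -0.   97.4   0.   82.6 -91.2]
top 1474 [572.9 139.2 102.1] ((587.685546875, 142.63941955566406), (42.51390075683594, 34.051246643066406), 12.280256271362305)
plate 24131 [585.4 182.4  62.5] ((587.3034057617188, 188.96414184570312), (100.9873046875, 181.03514099121094), 12.345929145812988)
```

```bash
python3 -m creep '[{"linear":[0,-0.003,0.1],"spin":0},{"linear":[0,-0.003,0.2],"spin":0},{"linear":[0,-0.003,0.25],"spin":0},{"linear":[0,-0.003,0.263],"spin":0},{"linear":[0,-0.003,0.263],"spin":0}]'
python3 -m creep '[{"linear":[0,0,0],"spin":0},{"linear":[0,0,0],"spin":0},{"linear":[0,0,0],"spin":0},{"linear":[0,0,0],"spin":0},{"linear":[0,0,0],"spin":0},{"linear":[0,0,0],"spin":0},{"linear":[0,0,0],"spin":0},{"linear":[0,0,0],"spin":0}]' 0 35
```

```text
clock: 3.9
ee_pos: [588.3, 142.4, 69.3]
orientation: [[-0.976, -0.216, 0.001], [-0.216, 0.976, 0.0], [-0.001, -0.0, -1.0]]
contact_force: [0.3, -0.5, 0.1]
gripper_width: 85.3
grip_force: 0.0
clock: 4.7
ee_pos: [588.2, 142.3, 69.1]
orientation: [[-0.976, -0.216, 0.001], [-0.216, 0.976, 0.0], [-0.001, -0.0, -1.0]]
contact_force: [-1.9, 0.1, 5.8]
gripper_width: 33.5
grip_force: 35.4
```

```bash
python3 -m creep '[{"linear":[0,0,-0.005],"spin":0},{"linear":[0,0,-0.005],"spin":0}]'
python3 -m creep '[{"linear":[0.05,0,0],"spin":0},{"linear":[0.1,0,0],"spin":0},{"linear":[0.15,0,0],"spin":0},{"linear":[0.15,0,0],"spin":0}]'
python3 -m creep '[{"linear":[0.05,0,0],"spin":0},{"linear":[0.1,0,0],"spin":0},{"linear":[0.15,0,0],"spin":0},{"linear":[0.17,0,0],"spin":0},{"linear":[0.17,0,0],"spin":0}]'
```

```text
clock: 4.9
ee_pos: [587.9, 142.3, 70.0]
orientation: [[-0.976, -0.216, 0.0], [-0.216, 0.976, 0.0], [-0.0, 0.0, -1.0]]
contact_force: [0.1, 0.1, -0.9]
gripper_width: 33.8
grip_force: 34.8
clock: 5.3
ee_pos: [542.9, 132.3, 69.8]
orientation: [[-0.976, -0.216, -0.0], [-0.216, 0.976, -0.0], [0.0, -0.0, -1.0]]
contact_force: [-0.3, 0.8, -1.0]
gripper_width: 33.2
grip_force: 34.8
clock: 5.8
ee_pos: [494.3, 121.6, 70.1]
orientation: [[-0.976, -0.216, 0.0], [-0.216, 0.976, 0.0], [-0.0, -0.0, -1.0]]
contact_force: [1.0, -0.1, -0.8]
gripper_width: 33.4
grip_force: 34.8
```

```bash
python3 -m creep '[{"linear":[0,0,-0.14],"spin":0},{"linear":[0,0,-0.28],"spin":0},{"linear":[0,0,-0.43],"spin":0},{"linear":[-0.03,-0.13,-0.43],"spin":0},{"linear":[-0.06,-0.27,-0.43],"spin":0},{"linear":[-0.1,-0.41,-0.43],"spin":0},{"linear":[-0.135,-0.545,-0.43],"spin":0},{"linear":[-0.135,-0.545,-0.43],"spin":0}]'
python3 -m creep '[{"linear":[-0.03,-0.13,0],"spin":0.09},{"linear":[-0.06,-0.27,0],"spin":0.18},{"linear":[-0.1,-0.41,0],"spin":0.27},{"linear":[-0.135,-0.545,0],"spin":0.333},{"linear":[-0.135,-0.545,0],"spin":0.333},{"linear":[-0.135,-0.545,0],"spin":0.333}]'
python3 - <<'E'
from h import *
s=rep();im,d=snap('wrist','w3');sd,dd=snap('side','d3');sc,_=snap('scene','s3')
# project TCP in side and crop
b=[]
for n,I in(('side',sd),('scene',sc)):
    i,M=T(n);q=np.linalg.inv(M)@np.r_[s['ee_pos'],1];u=int(i['cx']+i['fx']*q[0]/q[2]);v=int(i['cy']+i['fy']*q[1]/q[2]);print(n,u,v)
    b.append(cv2.resize(I[v-45:v+45,max(u-45,0):u+45],(300,300),interpolation=2))
W=cv2.resize(im,(480,360));o=np.zeros((600,780,3),np.uint8);o[:360,:480]=W;o[:300,480:]=b[0];o[300:,480:]=b[1]
cv2.imwrite('pics/c3.png',o[:,:,::-1])
i,M=T('wrist',s);P=cloud(i,M,d);Z=P[...,2];near=(abs(P[...,0]-587)<110)&(abs(P[...,1]+162)<110)
for nm,m in (('rim',(abs(Z-75)<3)&near),('base',(abs(Z-30)<3)&near)):
    q=P[m];print(nm,len(q),np.median(q,0).round(1),cv2.minAreaRect(q[:,:2].astype(np.float32)),cv2.minEnclosingCircle(q[:,:2].astype(np.float32)))
hsv=cv2.cvtColor(im,cv2.COLOR_RGB2HSV);m=((hsv[...,1]<70)&(hsv[...,2]>110)&(Z>65)&(Z<82)&near).astype(np.uint8)
k,l,st,c=cv2.connectedComponentsWithStats(m)
for j in range(1,k):
    if st[j,4]>3: print('white',st[j,4],c[j].round(1),P[l==j].mean(0).round(1))
E
```

```text
clock: 6.6
ee_pos: [571.1, -33.1, 198.3]
orientation: [[-0.977, -0.213, -0.0], [-0.213, 0.977, -0.001], [0.001, -0.001, -1.0]]
contact_force: [0.6, 0.2, -0.2]
gripper_width: 33.4
grip_force: 35.3
clock: 7.2
ee_pos: [644.3, -180.5, 198.1]
orientation: [[-0.954, 0.301, -0.001], [0.301, 0.954, 0.001], [0.001, 0.0, -1.0]]
contact_force: [-0.2, 0.9, -1.1]
gripper_width: 33.6
grip_force: 35.4
t 7.2 p [ 644.3 -180.5  198.1] yaw_y 72.48 tilt [-9.e-04  6.e-04 -1.e+00] w 33.6 F [-0.2  0.9 -1.1] g 35.4 j [-17.8   6.6  85.8   0.   87.7 -90.3]
side 352 177
scene 231 219
rim 2578 [ 585.6 -160.5   75.5] ((586.390625, -160.67059326171875), (47.713287353515625, 47.65962219238281), 27.041637420654297) ((586.4368896484375, -160.82603454589844), 24.25206756591797)
base 16691 [ 578.8 -160.5   30.5] ((586.6038208007812, -160.83592224121094), (110.08209991455078, 119.51811981201172), 72.53050994873047) ((586.1988525390625, -160.46487426757812), 79.64680480957031)
white 80 [283.   82.2] [ 565.8 -154.2   75.9]
white 74 [283.1 146.1] [ 607.  -167.1   75.8]
```

View pics/c3.png

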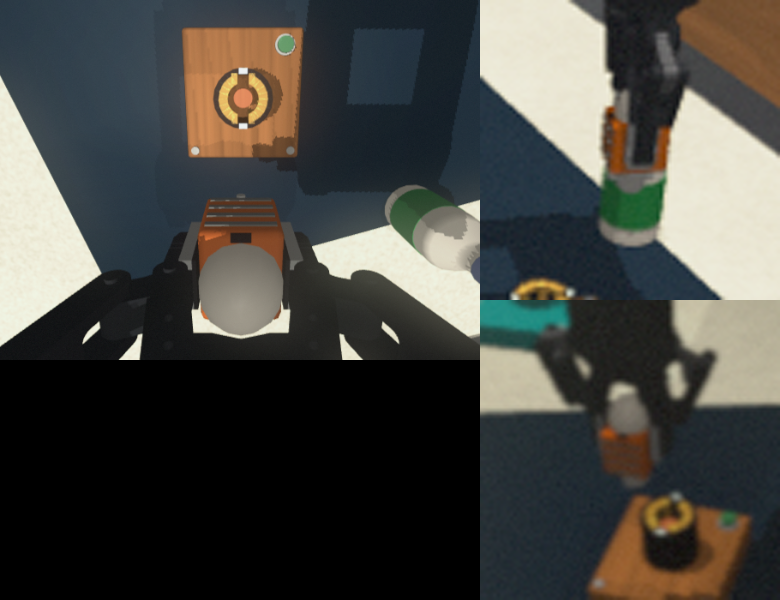

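The wrist picture shows the holder's white marks at (283,82) and (283,146) in full-size pixels. The lamp's pin sticks out under the body at crop pixel (240,196), along tool x, so the pins do lie along the marks. I'll measure the lamp in the hand with the same camera so its bias cancels.

Run:
```python
from h import *
z=np.load('pics/w3.npz');i=camera_info('wrist');P=cloud(i,np.array(i['tool_from_camera']),z['d'])
hsv=cv2.cvtColor(z['im'],cv2.COLOR_RGB2HSV);H,S,V=[hsv[...,k].astype(int) for k in range(3)]
m=(H<15)&(S>120)&(P[...,2]<60)&(P[...,2]>-60)&(abs(P[...,1])<40)
q=P[m];print(len(q),np.percentile(q,[0,1,5,50,95,99,100],axis=0).round(1))
f=q[(q[:,2]>-20)];print('face',len(f),np.percentile(f,[0,1,50,99,100],axis=0).round(1))
for z0 in (-15,-8,-2,4):
    g=f[abs(f[:,2]-z0)<3]
    if len(g): print(z0,len(g),np.percentile(g[:,0],[5,50,95]).round(1),g[:,1].min().round(1),g[:,1].max().round(1))
dm=(S<60)&(P[...,2]<-40)&(abs(P[...,1])<22)&(abs(P[...,0])<25)&(P[...,2]>-75);g=P[dm];print('dome',len(g))
from scipy.optimize import least_squares
print(least_squares(lambda p:np.linalg.norm(g-p[:3],axis=1)-p[3],[0,0,-40,16.5],loss='soft_l1').x.round(2))
# pin
pm=(S<80)&(V>60)&(P[...,2]>5)&(P[...,2]<45)&(abs(P[...,1])<15);print('pin',P[pm].shape, np.percentile(P[pm],[5,50,95],axis=0).round(1) if pm.any() else '')
R=z['R'];print('holder in tool', ((np.array([586.5,-160.8,75])-z['p'])@R).round(2), ((np.array([586.4,-160.65,75.8])-z['p'])@R).round(2))
```

```text
3967 [[-21.5 -17.2 -35.3]
 [-17.5 -16.8 -34.3]
 [  7.9 -16.  -33.8]
 [ 19.7  -0.5 -31.8]
 [ 21.1  15.3  -3.9]
 [ 21.5  16.1  -1.8]
 [ 22.   16.6   2.6]]
face 830 [[ 18.  -16.9 -20. ]
 [ 19.  -16.5 -19.9]
 [ 20.7  -0.1 -11.2]
 [ 21.7  16.    0.8]
 [ 22.   16.5   2.6]]
-15 264 [19.9 20.7 21.2] -16.9 16.3
-8 145 [19.7 21.1 21.7] -16.8 16.5
-2 250 [20.  20.7 21.2] -16.8 16.4
4 5 [20.1 20.2 20.4] -15.9 15.3
dome 11219
[  0.63  -0.22 -40.41  15.44]
pin (41, 3) [[16.1 -2.4 15.7]
 [16.7 -0.1 17.6]
 [17.1  1.7 20.4]]
holder in tool [ 60.98   1.39 123.19] [ 61.12   1.5  122.39]
```

```bash
python3 -m creep '[{"linear":[0.1,0.0053,0],"spin":0},{"linear":[0.204,0.0053,0],"spin":0},{"linear":[0.204,0.0053,0.1],"spin":0},{"linear":[0.204,0.0053,0.2],"spin":0},{"linear":[0.204,0.0053,0.25],"spin":0},{"linear":[0.204,0.0053,0.28],"spin":0},{"linear":[0.204,0.0053,0.28],"spin":0},{"linear":[0.204,0.0053,0.28],"spin":0}]'
python3 - <<'E'
from h import *
s=rep();sd,dd=snap('side','d4');sc,_=snap('scene','s4')
b=[]
for n,I in(('side',sd),('scene',sc)):
    i,M=T(n);q=np.linalg.inv(M)@np.r_[s['ee_pos'],1];u=int(i['cx']+i['fx']*q[0]/q[2]);v=int(i['cy']+i['fy']*q[1]/q[2])
    b.append(cv2.resize(I[v-30:v+40,u-35:u+35],(400,400),interpolation=2))
cv2.imwrite('pics/c4.png',np.hstack(b)[:,:,::-1])
E
```

```text
clock: 8.15
ee_pos: [586.5, -160.3, 116.1]
orientation: [[-0.954, 0.301, 0.001], [0.301, 0.954, -0.0], [-0.001, -0.0, -1.0]]
contact_force: [-0.1, 0.9, -0.4]
gripper_width: 33.8
grip_force: 35.4
t 8.15 p [ 586.5 -160.3  116.1] yaw_y 72.51 tilt [ 1.2e-03 -4.0e-04 -1.0e+00] w 33.8 F [-0.1  0.9 -0.4] g 35.4 j [-17.7   1.4  98.9  -0.   79.6 -90.2]
```

View pics/c4.png

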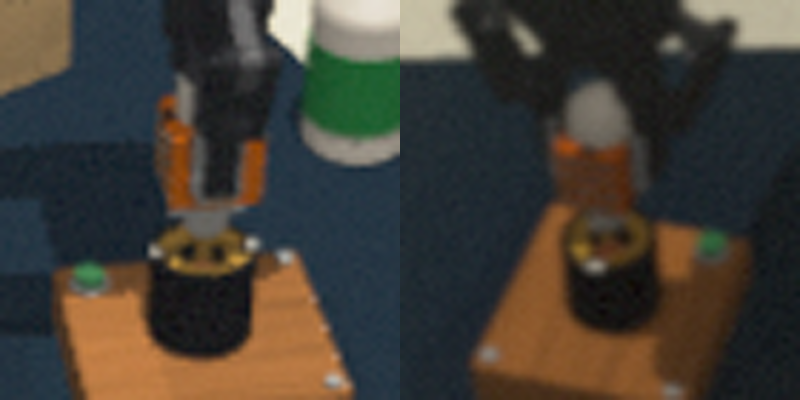

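The cap hangs centred just above the bore in both views: side (205,220) over (203,245), scene (605,218) over (608,245). Descending stepwise with force checks.

```bash
python3 -m creep '[{"linear":[0,0,0.02],"spin":0},{"linear":[0,0,0.04],"spin":0},{"linear":[0,0,0.053],"spin":0},{"linear":[0,0,0.053],"spin":0}]'
python3 -m creep '[{"linear":[0,0,0.01],"spin":0},{"linear":[0,0,0.02],"spin":0},{"linear":[0,0,0.023],"spin":0},{"linear":[0,0,0.023],"spin":0}]'
```

```text
clock: 8.65
ee_pos: [585.6, -160.3, 98.0]
orientation: [[-0.954, 0.301, -0.001], [0.301, 0.954, 0.0], [0.001, 0.0, -1.0]]
contact_force: [-0.1, 0.2, -1.4]
gripper_width: 33.4
grip_force: 35.4
clock: 9.05
ee_pos: [586.0, -160.3, 92.2]
orientation: [[-0.954, 0.301, 0.0], [0.301, 0.954, -0.0], [-0.0, -0.0, -1.0]]
contact_force: [0.3, -0.1, 0.8]
gripper_width: 33.4
grip_force: 35.6
```

```bash
python3 -m creep '[{"linear":[0,0,0.01],"spin":0},{"linear":[0,0,0.02],"spin":0},{"linear":[0,0,0.02],"spin":0}]'
python3 -m creep '[{"linear":[0,0,0.007],"spin":0},{"linear":[0,0,0.012],"spin":0},{"linear":[0,0,0.012],"spin":0},{"linear":[0,0,0.012],"spin":0}]'
```

```text
clock: 9.35
ee_pos: [586.2, -160.4, 86.3]
orientation: [[-0.954, 0.301, 0.001], [0.301, 0.954, -0.0], [-0.001, -0.0, -1.0]]
contact_force: [-1.7, 1.4, 8.1]
gripper_width: 33.7
grip_force: 36.4
clock: 9.75
ee_pos: [586.2, -160.4, 83.3]
orientation: [[-0.954, 0.301, 0.001], [0.301, 0.954, -0.0], [-0.001, -0.0, -1.0]]
contact_force: [-3.6, 1.3, 11.3]
gripper_width: 33.3
grip_force: 36.7
```

```bash
python3 -m creep '[{"linear":[0,0,0],"spin":0.07},{"linear":[0,0,0],"spin":0.14},{"linear":[0,0,0],"spin":0.21},{"linear":[0,0,0],"spin":0.28},{"linear":[0,0,0],"spin":0.35},{"linear":[0,0,0],"spin":0.42},{"linear":[0,0,0],"spin":0.5},{"linear":[0,0,0],"spin":0.5}]'
python3 -c "
from h import *
print(rep()['torque'])"
```

```text
clock: 10.55
ee_pos: [586.7, -160.5, 83.6]
orientation: [[-0.457, 0.889, 0.002], [0.889, 0.457, -0.001], [-0.002, 0.002, -1.0]]
contact_force: [-0.7, -0.5, 9.3]
gripper_width: 33.4
grip_force: 36.8
t 10.55 p [ 586.7 -160.5   83.6] yaw_y 27.22 tilt [ 2.3e-03 -7.0e-04 -1.0e+00] w 33.4 F [-0.7 -0.5  9.3] g 36.8 j [-17.7   2.8 100.6   0.   76.4 -44.9]
[-0.05001527  0.03158275 -0.07937753]
```

```bash
python3 -m creep '[{"linear":[0,0,0],"spin":0.07},{"linear":[0,0,0],"spin":0.14},{"linear":[0,0,0],"spin":0.21},{"linear":[0,0,0],"spin":0.28},{"linear":[0,0,0],"spin":0.35},{"linear":[0,0,0],"spin":0.41},{"linear":[0,0,0],"spin":0.42},{"linear":[0,0,0],"spin":0.42}]'
python3 -c "
from h import *
print(rep()['torque'])"
```

```text
clock: 11.35
ee_pos: [586.8, -160.6, 83.7]
orientation: [[0.18, 0.984, 0.003], [0.984, -0.18, -0.001], [-0.0, 0.003, -1.0]]
contact_force: [1.4, -0.5, 8.4]
gripper_width: 33.7
grip_force: 36.7
t 11.35 p [ 586.8 -160.6   83.7] yaw_y -10.35 tilt [ 2.6e-03 -7.0e-04 -1.0e+00] w 33.7 F [ 1.4 -0.5  8.4] g 36.7 j [-17.7   2.8 100.6   0.   76.4  -7.4]
[ 0.05343702 -0.18336514  0.01971207]
```

```bash
python3 -m creep '[{"linear":[0,0,0.004],"spin":0.02},{"linear":[0,0,0.006],"spin":0.04},{"linear":[0,0,0.006],"spin":0.045},{"linear":[0,0,0.006],"spin":0.045}]'
python3 -c "
from h import *
print(rep()['torque'])"
```

```text
clock: 11.75
ee_pos: [587.6, -160.8, 82.7]
orientation: [[0.248, 0.969, 0.005], [0.969, -0.248, -0.001], [-0.0, 0.005, -1.0]]
contact_force: [3.9, -0.1, 13.6]
gripper_width: 33.7
grip_force: 37.2
t 11.75 p [ 587.6 -160.8   82.7] yaw_y -14.36 tilt [ 0.0046 -0.0013 -1.    ] w 33.7 F [ 3.9 -0.1 13.6] g 37.2 j [-17.7   2.9 100.6   0.   76.2  -3.3]
[-0.07030611 -0.68805532  0.17636874]
```

```bash
python3 -m creep '[{"linear":[0,0,0.003],"spin":0.02},{"linear":[0,0,0.005],"spin":0.03},{"linear":[0,0,0.005],"spin":0.03},{"linear":[0,0,0.005],"spin":0.03}]'
python3 - <<'E'
from h import *
print(rep()['torque'])
im,d=snap('wrist','w5');sd,_=snap('side','d5');s=monitor.read_state()
i=camera_info('wrist');P=cloud(i,np.array(i['tool_from_camera']),d);hsv=cv2.cvtColor(im,cv2.COLOR_RGB2HSV);H,S=hsv[...,0],hsv[...,1]
q=P[(H<15)&(S>120)&(P[...,2]<10)&(P[...,2]>-60)&(abs(P[...,1])<40)];t=q[(abs(q[:,2]+33)<3)]
print('top',np.median(t,0).round(1)); print(np.percentile(q,[1,50,99],axis=0).round(1))
f=q[(q[:,2]>-25)&(q[:,2]<0)&(q[:,0]>15)]
if len(f)>20:
    a=np.polyfit(f[:,1],f[:,0],1);print('face yaw vs tool deg',np.degrees(np.arctan(a[0])),f[:,0].mean(), f[:,1].min(),f[:,1].max())
n,I='side',sd
i,M=T(n);p=np.linalg.inv(M)@np.r_[s['ee_pos'],1];u=int(i['cx']+i['fx']*p[0]/p[2]);v=int(i['cy']+i['fy']*p[1]/p[2])
o=np.hstack([cv2.resize(I[v-30:v+40,u-35:u+35],(360,360),interpolation=2),cv2.resize(im,(440,360))]);cv2.imwrite('pics/c5.png',o[:,:,::-1])
E
```

```text
clock: 12.15
ee_pos: [587.8, -160.8, 82.5]
orientation: [[0.293, 0.956, 0.005], [0.956, -0.293, -0.002], [-0.0, 0.006, -1.0]]
contact_force: [-0.3, 0.3, 25.7]
gripper_width: 33.5
grip_force: 38.7
t 12.15 p [ 587.8 -160.8   82.5] yaw_y -17.01 tilt [ 0.0055 -0.0017 -1.    ] w 33.5 F [-0.3  0.3 25.7] g 38.7 j [-17.7   2.9 100.7   0.   76.1  -0.7]
[0.14411314 0.14055351 0.68624243]
top [ 15.7  -1.4 -32.9]
[[-18.2 -24.1 -34.6]
 [ 18.3  -1.5 -31.6]
 [ 20.2  19.1   8. ]]
face yaw vs tool deg 0.3039117272757843 19.50909976170111 -18.012434551720723 15.955596321013028
```

View pics/c5.png

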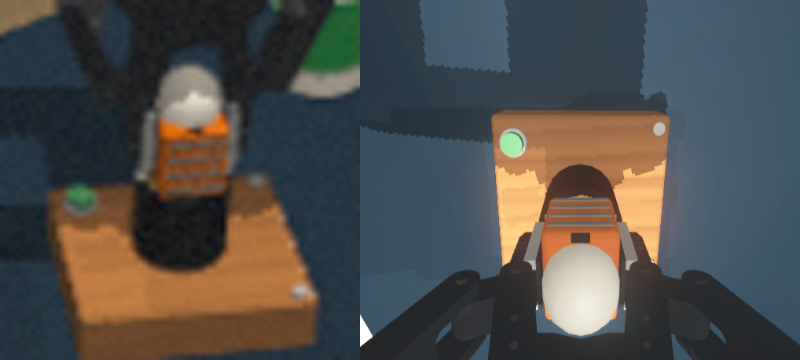

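The lamp sits with its shoulder on the holder rim at (180,195) and the tester's lamp shines green. Force (26 N, well over the spring's 12 N) and torque (0.69 N·m) show it is seated and at the stop. One short hold, then I'll hand in.

```bash
python3 -m creep '[{"linear":[0,0,0],"spin":0},{"linear":[0,0,0],"spin":0},{"linear":[0,0,0],"spin":0},{"linear":[0,0,0],"spin":0}]'
python3 -c "
from h import *
s=rep();print(s['torque'])
if s['contact_force'][2]>16 and s['torque'][2]>0.3: print(r.sign_off())"
```

```text
clock: 12.65
ee_pos: [587.8, -160.8, 82.5]
orientation: [[0.293, 0.956, 0.006], [0.956, -0.293, -0.002], [-0.0, 0.006, -1.0]]
contact_force: [-0.3, 0.9, 25.1]
gripper_width: 33.3
grip_force: 38.7
t 12.65 p [ 587.8 -160.8   82.5] yaw_y -17.01 tilt [ 0.0055 -0.0017 -1.    ] w 33.3 F [-0.3  0.9 25.1] g 38.7 j [-17.7   2.9 100.7   0.   76.1  -0.7]
[0.06431594 0.14785235 0.61686701]
the job is handed in; nothing more can be done
None
```

The orange lamp is in the tester, turned clockwise to the stop, pressed home (about 25 N down, shoulder on the rim) and still held in the gripper; I handed the job in at 12.65 s, and no verdict came back.

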